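Index plate onto its pin

ROBOT

A 7-joint arm with a two-finger parallel gripper is mounted at the origin on a cart in front of the work surface, level with it; the furniture and walls round the work are solid. World frame = base frame: x ahead of the robot, y to its left, z up, the work surface at z = 0. Lengths are in m, angles in rad, forces in N, time in s.
With the tool pointing down it reaches from about 0.35 to 0.9 m from the base axis. Payload 8.1 kg.
Tool frame: the origin (TCP) lies at the centre of the arm's flange, where the gripper is bolted on; the fingertips stand 178 mm ahead of it and the grasp point (between the pads) lies 159 mm ahead of it; z points along the fingers, y is the direction in which the jaws open and shut (so a half turn about z gives the same grasp; the last joint's range is limited). The gripper opens to 92 mm and grips with 3 to 60 N. Pads are 19 mm wide; open, the fingers measure 130 mm over their backs; the gripper's body (75 mm by 190 mm) begins 47 mm behind the grasp point.
Start: joints at [1.247, 0.434, 0.025, 1.573, -0.012, 1.134, -0.075], TCP at [0.137, -0.61, 0.405] pointing down, gripper open.
Joint ranges: [-2.62, 2.62], [-0.44, 2.09], [-1.27, 1.32], [0.08, 2.57], [-1.32, 4.46], [0.12, 2], [-2.74, 2.74]. Speed limits (rad/s): [2.22, 2.22, 3.01, 3.01, 3.14, 3.14, 3.14].

INTERFACE

Orientations are given as a rotation vector (axis times angle).
In Python, from cell import arm gives the robot as it stands. The module is installed in compiled form; this text tells all that it offers.
- The arm moves only by the tool move_arm, never from a script. Its argument "steps" is a list of rows, each a list of 4 numbers: the shift along the tool's x, y, z in mm, then the turn about the tool's z in rad. In form: [[x, y, z, twist], ...]. A call has 1 to 20 rows; each row is the pose to reach, as a shift and turn from the pose commanded when the call began, along the tool's axes at that moment; what a row does not reach only later rows make up. A row lasts 1/8 s, in which the tool goes at most 62.5 mm and 10.7 degrees, less where a joint would pass 70% of its speed; a pose out of reach is approached as far as the arm can. A call with a gripper value outside its range is refused whole. "grip" is the finger opening in mm, from 0 to 91.8, set as the call begins (left out, the last holds). The fingers move at their own pace and stop on an object; "grip_force" is the grip in N (left out, the last holds). Time passes only in rows, so rows that repeat a pose let the fingers close. It gives the time, the measured TCP pose, the force and the opening at its end, in the units of the state.
- arm.observe(): the state, without advancing time (a new reading comes with each control period).
- arm.get_image(name): name is "scene" or "side" or "wrist"; returns the picture (400x640x3 uint8, red, green, blue); there is no depth.
- arm.camera_info(name): a dict with "mtx" (3x3 intrinsics, pixels), "pose" (4x4, takes a point from camera to world coordinates); the wrist camera has in their place "T_tool_cam" (4x4, takes a point from camera to tool coordinates, whose origin is the TCP and whose axes are the flange's). Camera axes: x right, y down, z forward; pixel columns grow to the right and rows downward; lengths in m; the calibration is good to about 2 mm. A picture is of the moment at which its call begins: read the wrist's pose just before it. camera_info takes no time and is no camera call.
- arm.sign_off(): hands the job in, once; it reports no verdict.
The state is a dict: "clock": time; "joints": joint angles; "dq": joint speeds; "joint_efforts": joint torques, N m; "position": TCP position; "ee_rot": TCP orientation; "force": force on the tool from outside, world axes, zero at the start; "ft_torque": the same for the moment, N m; "width": opening from 0.0 (shut) to 1.0 (fully open).
Only numpy, scipy, OpenCV 4.12 (cv2) and the standard library are available. Lean on these libraries where they do the work, as an engineer would, in place of code of your own. Each camera call takes 0.05 s, during which the arm holds its last target.

TASK

The round aluminium index plate lies loose on its stand, held up on a stiff brass sleeve. With a fingertip against its black pegs, first turn it, still raised, until the notch in its rim stands over the orange pin, then press down on its hub until the plate is fully home with the pin in the notch. Only touch, push and press: do not grip or lift the plate, press no harder than a firm fingertip, and leave the other things on the bench where they are.

Things in the scene. Friction and masses are not known exactly. Their poses are not given: they have to be found in the camera images.
- stand: Fixed round stand. Origin: centre of its underside on the bench; z up along the plate's turning axis; the orange pin lies on its -x side. Plywood disc of radius 80 mm, top at z = 18; on it a dark steel seat of radius 42, top at z = 38, with a steel post in the middle, hidden inside the plate's hub.
- sleeve (a joint): Brass sleeve, radius 26 mm, round the post under the plate: 0 = up (holds the plate up), 0.011 m = sunk into the seat (plate home). It slides down only, stays where pressed, and does not spring back. Its stiff friction of 8 N bears the plate's 2 to 4 N, so 4 to 6 N more on the hub moves it.
- pin_tip (a point): Top of the orange upright pin fixed to the stand: 11 mm thick, tapered over its last 3.5 mm to 6 mm, axis 60 mm from the stand's axis, top 46.5 mm above the bench (2.5 mm below the raised plate). About half of it shows beyond the plate's rim; an orange stripe on the plywood points to it from outside.
- index_plate: Loose aluminium disc, radius 62 mm, 10 mm thick, 0.2 to 0.4 kg. Its hub sits over the stand's post (1 mm play); it turns freely either way with light friction. Origin: centre of its underside, on the turning axis; z up; its only notch at +x. Underside 49 mm above the bench while raised, 38 mm when home (top face 59 and 48). Pressed before the notch is over the pin, it only tips on the pin.
- notch (a point): Middle of the notch, 60 mm from the plate's axis, at its top face. 17 mm wide, cut 12 mm in from the rim; an orange stripe on the top face runs from the hub to it. It must come horizontally over the pin's axis; the pin enters when this is right to about 3 mm.
- peg (a point): Top of one of the three alike black upright finger pegs on the plate, the one opposite the notch. They are 14 mm thick, rise 22 mm above the plate's top face, and stand 44 mm from its axis at 60, 180 and 300 degrees from the notch (from the plate's +x towards +y).
- hub_top (a point): Centre of the top of the plate's dark steel hub, the place to press: flat, 33 mm across, on the axis, 36 mm above the plate's underside (85 mm above the bench while raised, 74 mm when home).
- cup_plaster: Bystander: loose dark rubber plaster bowl, 79 mm across, 62 mm high; origin at the centre of its underside. Leave alone.
- bolt_0: Bystander: loose steel bolt, 50 mm long, lying; origin at the centre of its underside. Leave alone.
- jar_white: Bystander: loose white screw jar, 68 mm across, 99 mm high; origin at the centre of its underside. Leave alone.

How it is judged:
By the outcome, as a careful person would: the job done as asked, in the order asked, and still so for the second after the job is handed in, with the robot touching nothing.
It also fails if it takes over 51 s, if anything falls off the work surface, if the arm or the gripper's body presses on something with over 40 N, if the wrist force passes 120 N, or if a joint passes its speed limit or range.

## Working session

There is one attempt and no reset: what is moved stays moved. The work goes in short steps, Python scripts to look and compute and a tool call to move; the robot and the scene stay as the last step left them, time stands still between calls to the robot, and variables do not carry over. Pictures are saved under pics/ and viewed, and the job is handed in when it is done.

Besides the shell and the picture viewer there is one more tool, called as name(argument=value, ...), one argument or row to a line, values as JSON. move_arm: Moves the arm, as the interface text tells. Its arguments: {"type":"object","properties":{"steps":{"type":"array"},"grip":{"type":"number"},"grip_force":{"type":"number"}},"required":["steps"]}

```bash
mkdir -p pics
cat > h.py <<'E'
from cell import arm
import numpy as np, cv2
from scipy.spatial.transform import Rotation as R
def save(n,f):
    im=arm.get_image(n); cv2.imwrite(f'pics/{f}.png',im[:,:,::-1]); return im
def ray(info,u,v,pose=None):
    P=info['pose'] if pose is None else pose
    d=np.linalg.inv(info['mtx'])@[u,v,1.]; return P[:3,3],P[:3,:3]@d
def onz(info,u,v,z,pose=None):
    o,d=ray(info,u,v,pose); return o+d*(z-o[2])/d[2]
def proj(info,p,pose=None):
    P=info['pose'] if pose is None else pose
    c=np.linalg.inv(P)@np.append(p,1); q=info['mtx']@c[:3]; return q[:2]/q[2]
E
python3 - <<'E'
from h import *
s=arm.observe(); print(s)
for n in ['scene','side','wrist']:
    save(n,n+'0'); print(n,arm.camera_info(n))
E
```

```text
{'clock': 0.0, 'joints': array([ 1.24739161,  0.43521444,  0.02497158,  1.57409923, -0.01157659,
        1.13397189, -0.07506479]), 'dq': array([-5.77185220e-04, -6.92059625e-04, -4.67267647e-05, -1.09317102e-03,
       -1.78923743e-03,  9.64213334e-04,  2.17945025e-03]), 'joint_efforts': array([ 8.96171805e-04, -6.67854738e+01,  9.85653587e-01, -3.14457393e+01,
       -6.03510719e-02,  4.28119116e-02,  1.95771354e-04]), 'position': array([ 0.13679975, -0.6096099 ,  0.40394922]), 'ee_rot': array([-3.12096655e+00, -3.45931821e-01,  5.18032930e-04]), 'force': array([-0.00071662,  0.53140878, -0.23662433]), 'ft_torque': array([-0.02613766, -0.03029577, -0.02050541]), 'width': 1.0024647201566144}
scene {'mtx': array([[485.22936564,   0.        , 323.78948311],
       [  0.        , 485.22936564, 197.49460062],
       [  0.        ,   0.        ,   1.        ]]), 'pose': array([[-0.76200344, -0.49803234,  0.41390162,  0.14646057],
       [-0.64747061,  0.5973098 , -0.47328936,  0.59850723],
       [-0.01151409, -0.62863725, -0.77761342,  0.79612894],
       [ 0.        ,  0.        ,  0. 
[... 271 characters left out ...]
0.31590386, -0.38943938,  0.86518306, -0.61839095],
       [-0.01073842, -0.91035334, -0.4136925 ,  0.46437478],
       [ 0.        ,  0.        ,  0.        ,  1.        ]])}
wrist {'mtx': array([[314.35647686,   0.        , 314.19491652],
       [  0.        , 314.35647686, 202.14052055],
       [  0.        ,   0.        ,   1.        ]]), 'T_tool_cam': array([[-5.11900367e-04, -9.69735334e-01, -2.44157980e-01,
         6.62375585e-02],
       [ 9.99999853e-01, -5.39598065e-04,  4.65559972e-05,
         7.28026671e-04],
       [-1.76894169e-04, -2.44157920e-01,  9.69735468e-01,
         2.07037918e-02],
       [ 0.00000000e+00,  0.00000000e+00,  0.00000000e+00,
         1.00000000e+00]])}
```

View pics/scene0.png

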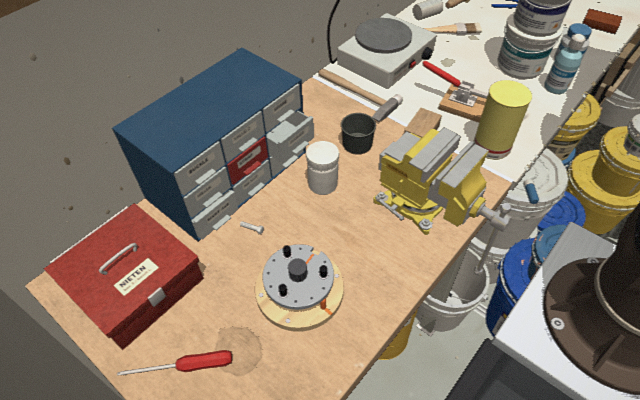

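View pics/side0.png

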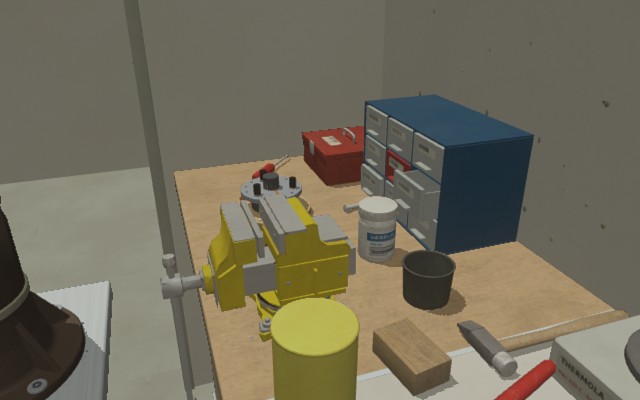

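View pics/wrist0.png

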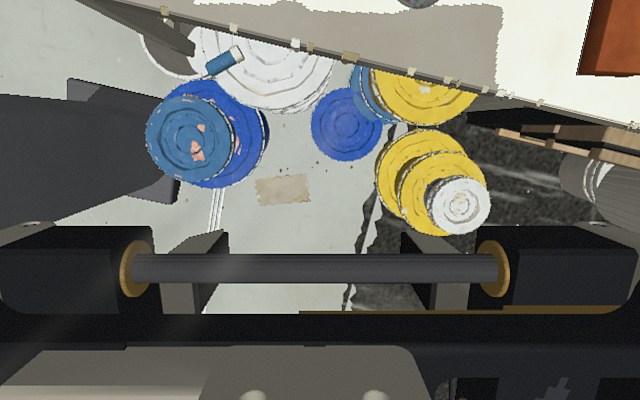

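Scene view: plate at about (298,275), its hub at (297,268), pegs at (287,251), (323,271), (283,290), and the pin at about (323,303). Jar, cup and bolt are well away, at y<230. Next I zoom in.

Run:
```python
from h import *
im=cv2.imread('pics/scene0.png')
c=cv2.resize(im[225:335,245:355],None,fx=5.4,fy=5.4,interpolation=cv2.INTER_CUBIC);cv2.imwrite('pics/sc_zoom.png',c)
hsv=cv2.cvtColor(im,cv2.COLOR_BGR2HSV)
info=arm.camera_info('scene')
o=cv2.inRange(hsv,(3,150,120),(16,255,255)); o[:225]=0;o[335:]=0;o[:,:245]=0;o[:,355:]=0
n,l,st,ce=cv2.connectedComponentsWithStats(o)
for i in range(1,n): print('orange',st[i],ce[i],onz(info,*ce[i],.059),onz(info,*ce[i],.018))
d=(im.max(2)<50).astype(np.uint8); d[:225]=0;d[335:]=0;d[:,:245]=0;d[:,355:]=0
n,l,st,ce=cv2.connectedComponentsWithStats(d)
for i in range(1,n):
  if st[i][4]>8: print('dark',st[i],ce[i],onz(info,*ce[i],.07))
```

```text
orange [306 254   8  10  17] [309.29411765 258.29411765] [0.46873468 0.27206312 0.059     ] [0.48665995 0.25390591 0.018     ]
orange [320 299  12  16  65] [324.96923077 306.41538462] [0.38735884 0.32509154 0.059     ] [0.4007579  0.30988383 0.018     ]
dark [284 246   7  11  62] [286.67741935 250.91935484] [0.50469628 0.29121059 0.07      ]
dark [320 266   7  11  70] [323.02857143 271.07142857] [0.42893591 0.28099163 0.07      ]
dark [290 271  17  11  95] [298.24210526 276.58947368] [0.45429018 0.31627561 0.07      ]
dark [279 284   8  12  71] [282.64788732 289.70422535] [0.4575171  0.35145372 0.07      ]
```

View pics/sc_zoom.png

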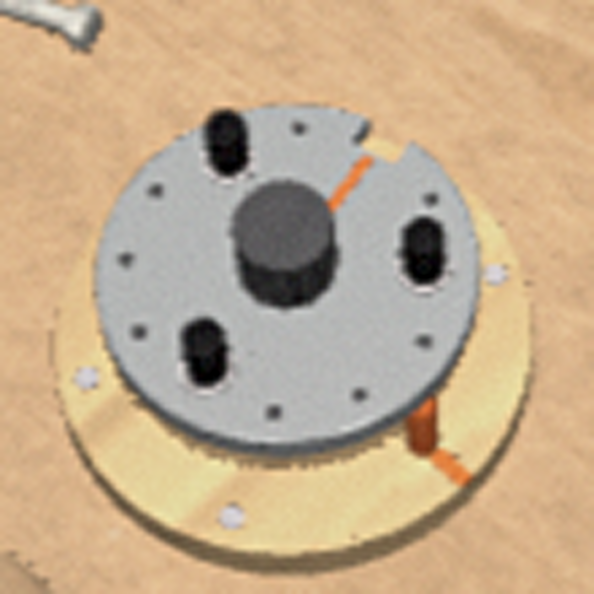

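Run:
```python
from h import *
info=arm.camera_info('scene')
z=lambda a,b:(245+(a+.5)/5.4-.5,225+(b+.5)/5.4-.5)
P=[]
for n,q in dict(p1=(225,120),p2=(424,227),p3=(205,327)).items():
    p=onz(info,*z(*q),.081);P.append(p);print(n,p)
c=np.mean(P,0);print('axis',c,[np.linalg.norm((p-c)[:2]) for p in P],[np.degrees(np.arctan2(*(p-c)[1::-1])) for p in P])
print('hub',onz(info,*z(284,224),.085))
for q in [(437,458),(467,482)]:
    p=onz(info,*z(*q),.018);print('stripe',p,np.degrees(np.arctan2(*(p-c)[1::-1])),np.linalg.norm((p-c)[:2]))
for q in [(332,206),(368,158)]:
    p=onz(info,*z(*q),.059);print('notchstripe',p,np.degrees(np.arctan2(*(p-c)[1::-1])))
for n,q in dict(cabL=(200,237),cabR=(315,137),jar=(322,190),cup=(357,150),visebase=(425,225),vise2=(385,205),box=(200,270)).items(): print(n,onz(info,*q,0))
s=arm.observe();print(R.from_rotvec(s['ee_rot']).as_matrix().round(4))
```

```text
p1 [0.50564799 0.29012407 0.081     ]
p2 [0.43015504 0.27912722 0.081     ]
p3 [0.45871013 0.34917584 0.081     ]
axis [0.46483772 0.30614238 0.081     ] [np.float64(0.04384135382994596), np.float64(0.04396256294184793), np.float64(0.043467533189875264)] [np.float64(-21.430347604708082), np.float64(-142.08413763245062), np.float64(98.10393959001037)]
hub [0.46291102 0.30827567 0.085     ]
stripe [0.39636847 0.3135886  0.018     ] 173.79331866871942 0.06887295669019723
stripe [0.38364921 0.31376839 0.018     ] 174.6339732168083 0.08154587717854318
notchstripe [0.46703033 0.28257428 0.059     ] -84.68489858201242
notchstripe [0.4701453  0.26115838 0.059     ] -83.27088512914274
cabL [0.69377601 0.34836852 0.        ]
cabR [ 0.7042901  -0.01197783  0.        ]
jar [0.58648851 0.10070483 0.        ]
cup [ 0.60234164 -0.04125368  0.        ]
visebase [ 3.67763983e-01  3.77741982e-02 -1.11022302e-16]
vise2 [0.45941901 0.04770221 0.        ]
box [0.63579274 0.3979131  0.        ]
[[ 9.757e-01  2.189e-01 -4.000e-04]
 [ 2.189e-01 -9.757e-01  1.100e-03]
 [-1.000e-04 -1.200e-03 -1.000e+00]]
```

```bash
cat >> h.py <<'E'
def rows(pts,tw,n):  # world TCP waypoints -> tool-frame mm rows, from present pose
    s=arm.observe(); M=R.from_rotvec(s['ee_rot']).as_matrix(); p0=s['position']
    W=np.vstack([p0,pts]); L=np.r_[0,np.cumsum(np.linalg.norm(np.diff(W,axis=0),axis=1))]
    t=np.linspace(0,L[-1],n+1)[1:]
    Q=np.c_[[np.interp(t,L,W[:,i]) for i in range(3)]].T
    D=(Q-p0)@M*1000
    return [[int(round(a)) for a in d]+[round(tw*(i+1)/n,3)] for i,d in enumerate(D)]
E
python3 - <<'E'
from h import *
print(rows(np.array([[.28,-.55,.5],[.45,-.37,.5],[.55,-.15,.5],[.56,.1,.5],[.525,.325,.45]]),-2.548,20))
E
```

```text
[[48, -9, -30, -0.127], [97, -17, -61, -0.255], [145, -26, -91, -0.382], [193, -54, -96, -0.51], [241, -86, -96, -0.637], [289, -119, -96, -0.764], [337, -151, -96, -0.892], [377, -191, -96, -1.019], [412, -237, -96, -1.147], [447, -283, -96, -1.274], [482, -329, -96, -1.401], [509, -379, -95, -1.529], [524, -435, -95, -1.656], [539, -490, -95, -1.784], [554, -546, -95, -1.911], [568, -602, -95, -2.038], [572, -658, -82, -2.166], [576, -715, -70, -2.293], [580, -771, -57, -2.421], [583, -827, -45, -2.548]]
```

move_arm(
  steps=[
    [48,-9,-30,-0.127],
    [97,-17,-61,-0.255],
    [145,-26,-91,-0.382],
    [193,-54,-96,-0.51],
    [241,-86,-96,-0.637],
    [289,-119,-96,-0.764],
    [337,-151,-96,-0.892],
    [377,-191,-96,-1.019],
    [412,-237,-96,-1.147],
    [447,-283,-96,-1.274],
    [482,-329,-96,-1.401],
    [509,-379,-95,-1.529],
    [524,-435,-95,-1.656],
    [539,-490,-95,-1.784],
    [554,-546,-95,-1.911],
    [568,-602,-95,-2.038],
    [572,-658,-82,-2.166],
    [576,-715,-70,-2.293],
    [580,-771,-57,-2.421],
    [583,-827,-45,-2.548],
  ],
  grip=0,
  grip_force=20,
)

```text
clock: 2.65
position: [0.5244, 0.3261, 0.449]
ee_rot: [-0.577, -3.088, 0.001]
force: [1.5, 0.0, 0.2]
width: 0.006
```

Run:
```python
from h import *
s=arm.observe();print(s['clock'],s['position'],s['joints'].round(2),s['force'],s['width']);M=R.from_rotvec(s['ee_rot']).as_matrix();print(M.round(3))
w=save('wrist','w1');save('scene','s1')
T=np.eye(4);T[:3,:3]=M;T[:3,3]=s['position'];np.save('w1.npy',T@arm.camera_info('wrist')['T_tool_cam'])
```

```text
2.65 [0.52439014 0.32614814 0.44897653] [-0.12  0.51 -0.81  1.48  0.38  1.31  0.24] [1.48908574 0.03005217 0.24379466] 0.006328590850540668
[[-0.933  0.361 -0.   ]
 [ 0.361  0.933 -0.001]
 [-0.    -0.001 -1.   ]]
```

View pics/w1.png

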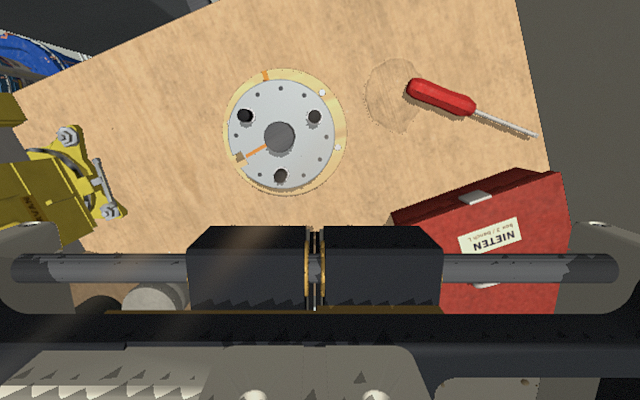

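View pics/s1.png

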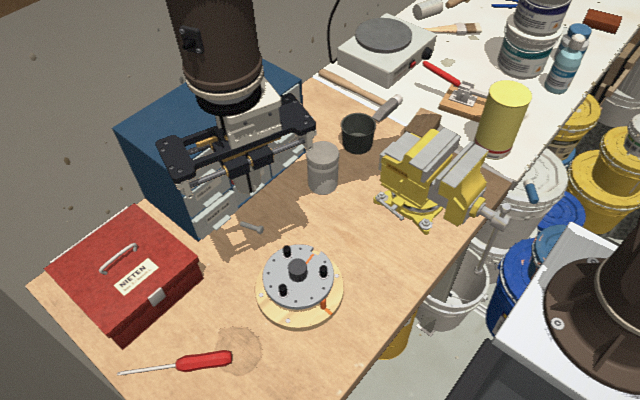

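The wrist view shows the plate clearly: hub (280,137), pegs (245,116), (315,116), (280,176), notch at (238,156), pin stripe at (266,76). I measure from it.

```bash
cat >> h.py <<'E'
def wristmeas(f,im=None):
    im=cv2.imread(f'pics/{f}.png'); P=np.load(f'{f}.npy'); info=arm.camera_info('wrist')
    return im,P,info
def blobs(m,lo,hi):
    n,l,st,ce=cv2.connectedComponentsWithStats(m.astype(np.uint8))
    return [(st[i],ce[i]) for i in range(1,n) if lo<=st[i][4]<=hi]
E
python3 - <<'E'
from h import *
im,P,info=wristmeas('w1')
cv2.imwrite('pics/w1z.png',cv2.resize(im[60:205,210:355],None,fx=4,fy=4,interpolation=cv2.INTER_CUBIC))
hsv=cv2.cvtColor(im,cv2.COLOR_BGR2HSV); roi=np.zeros(im.shape[:2],np.uint8); roi[60:205,210:355]=1
for st,ce in blobs((cv2.inRange(hsv,(3,150,120),(16,255,255))>0)*roi,5,500): print('or',st,ce,onz(info,*ce,.059,P),onz(info,*ce,.018,P))
for st,ce in blobs((im.max(2)<45)*roi,20,2000): print('dk',st,ce,onz(info,*ce,.07,P))
for st,ce in blobs((im.max(2)<95)*(im.max(2)>55)*roi,100,2000): print('hub',st,ce,onz(info,*ce,.085,P))
E
```

```text
or [262  71   6  10  29] [264.65517241  75.4137931 ] [0.39742713 0.31647459 0.059     ] [0.38991924 0.31284585 0.018     ]
or [246 144  20  13  49] [255.59183673 150.2244898 ] [0.46845062 0.27427992 0.059     ] [0.46882832 0.2659664  0.018     ]
dk [237 109  16  13 121] [244.41322314 115.39669421] [0.42919217 0.28035301 0.07      ]
hub [274 169  13  14 116] [280.23275862 176.06896552] [0.50388411 0.29350393 0.085     ]
```

View pics/w1z.png

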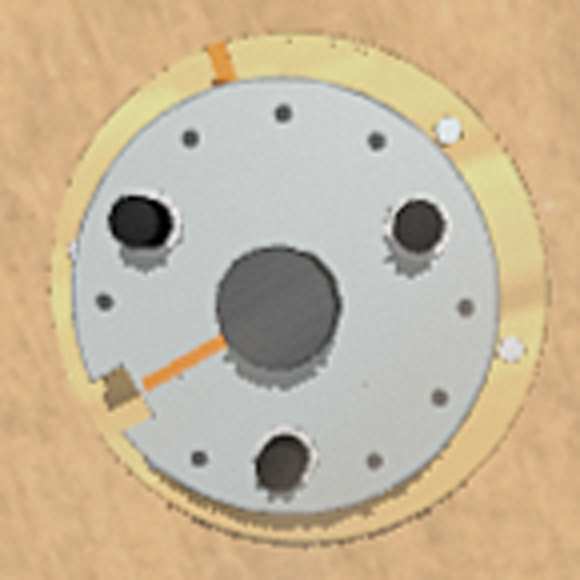

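Run:
```python
from h import *
im,P,info=wristmeas('w1')
z=lambda a,b:(210+(a+.5)/4-.5,60+(b+.5)/4-.5)
g=lambda q,h:onz(info,*z(*q),h,P)[:2]
hub=g((279,308),.085);disc=g((287,295),.059)
edges=[g(q,.059) for q in [(75,295),(500,300),(283,77),(290,513)]]
print('hub',hub,'disc',disc,edges)
c=np.array([.4640,.3070])
a=lambda p:(np.degrees(np.arctan2(*(p-c)[::-1])).round(1),np.linalg.norm(p-c).round(4),p)
for n,q,h in [('pin stripe out',(218,45),.018),('pin stripe in',(225,80),.018),('ns in',(225,341),.059),('ns out',(147,386),.059),('peg1',(284,462),.081),('peg2',(140,222),.081),('peg3',(418,227),.081)]: print(n,a(g(q,h)))
```

```text
hub [0.46421628 0.30910102] disc [0.46161021 0.30962206] [array([0.43960402, 0.25286464]), array([0.48502876, 0.36613893]), array([0.4069813 , 0.33122018]), array([0.52082117, 0.28589042])]
pin stripe out (np.float64(174.7), np.float64(0.0794), array([0.38492997, 0.31430026]))
pin stripe in (np.float64(175.6), np.float64(0.0693), array([0.39490062, 0.31232001]))
ns in (np.float64(-80.7), np.float64(0.0194), array([0.46713804, 0.28786521]))
ns out (np.float64(-81.5), np.float64(0.046), array([0.4708089 , 0.26148081]))
peg1 (np.float64(-18.6), np.float64(0.0417), array([0.50351374, 0.29367356]))
peg2 (np.float64(-144.5), np.float64(0.0416), array([0.43011989, 0.28279081]))
peg3 (np.float64(97.6), np.float64(0.0447), array([0.45808616, 0.35135399]))
```

move_arm(
  steps=[
    [0,0,50,0],
    [0,0,100,0],
    [0,0,145,0],
    [0,0,180,0],
    [0,0,198,0],
    [0,0,206,0],
    [0,0,206,0],
  ],
)

```text
clock: 3.62
position: [0.5249, 0.3249, 0.2442]
ee_rot: [0.583, 3.087, 0.001]
force: [0.1, 0.4, 0.7]
width: 0.006
```

```bash
cat >> h.py <<'E'
def look(f):
    s=arm.observe();print(s['clock'],s['position'].round(4),s['force'].round(2));M=R.from_rotvec(s['ee_rot']).as_matrix()
    save('wrist',f);
    T=np.eye(4);T[:3,:3]=M;T[:3,3]=s['position'];np.save(f'{f}.npy',T@arm.camera_info('wrist')['T_tool_cam'])
    i=save('scene',f+'s')[:,:,::-1]
    cv2.imwrite(f'pics/{f}sz.png',cv2.resize(i[215:335,230:370],None,fx=4,fy=4,interpolation=cv2.INTER_CUBIC))
E
python3 -c "
from h import *
look('w2')"
```

```text
3.625 [0.5249 0.3249 0.2442] [0.11 0.39 0.71]
```

View pics/w2.png

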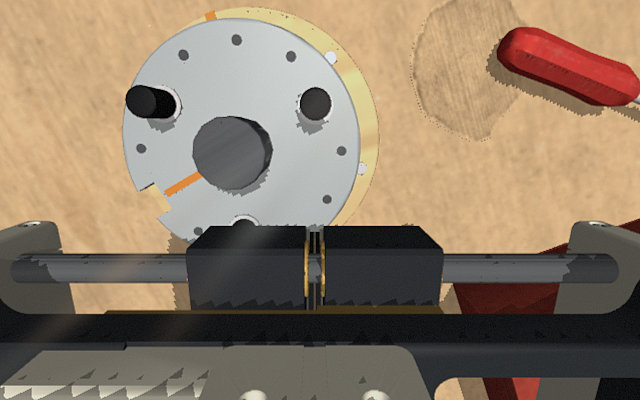

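View pics/w2sz.png

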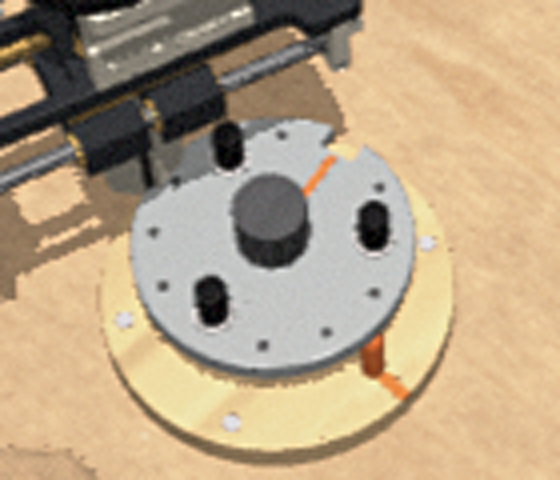

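The fingertip (scene zoom ~(150,165)) stands just behind peg (230,145), clear of everything. Computing the arc rows.

```bash
cat >> h.py <<'E'
C=np.array([.464,.308])
def arc(d1,npush,alphas):
    s=arm.observe();M=R.from_rotvec(s['ee_rot']).as_matrix()
    r=(M.T@np.append(s['position'][:2]-C,0))[:2]*1000
    out=[[0,round(-d1*(i+1)/npush,1),0,0] for i in range(npush)]
    p=r-[0,d1]
    for a in alphas:
        t=np.radians(a);q=np.array([[np.cos(t),-np.sin(t)],[np.sin(t),np.cos(t)]])@p-r
        out.append([round(q[0],1),round(q[1],1),0,round(t,3)])
    print('rel',r);print(out)
E
python3 -c "
from h import *
arc(13,4,np.arange(1,17)*2.5)"
```

```text
rel [-50.57090586  38.19690381]
[[0, -3.2, 0, 0], [0, -6.5, 0, 0], [0, -9.8, 0, 0], [0, -13.0, 0, 0], [np.float64(-1.1), np.float64(-15.2), 0, np.float64(0.044)], [np.float64(-2.0), np.float64(-17.5), 0, np.float64(0.087)], [np.float64(-2.9), np.float64(-19.8), 0, np.float64(0.131)], [np.float64(-3.6), np.float64(-22.2), 0, np.float64(0.175)], [np.float64(-4.3), np.float64(-24.5), 0, np.float64(0.218)], [np.float64(-4.8), np.float64(-26.9), 0, np.float64(0.262)], [np.float64(-5.2), np.float64(-29.4), 0, np.float64(0.305)], [np.float64(-5.6), np.float64(-31.8), 0, np.float64(0.349)], [np.float64(-5.8), np.float64(-34.3), 0, np.float64(0.393)], [np.float64(-5.9), np.float64(-36.7), 0, np.float64(0.436)], [np.float64(-5.9), np.float64(-39.2), 0, np.float64(0.48)], [np.float64(-5.8), np.float64(-41.7), 0, np.float64(0.524)], [np.float64(-5.6), np.float64(-44.1), 0, np.float64(0.567)], [np.float64(-5.3), np.float64(-46.6), 0, np.float64(0.611)], [np.float64(-4.9), np.float64(-49.0), 0, np.float64(0.654)], [np.float64(-4.4), np.float64(-51.4), 0, np.float64(0.698)]]
```

move_arm(
  steps=[
    [0,-3,0,0],
    [0,-6.5,0,0],
    [0,-10,0,0],
    [0,-13,0,0],
    [-1,-15,0,0.044],
    [-2,-17.5,0,0.087],
    [-3,-20,0,0.131],
    [-3.5,-22,0,0.175],
    [-4.3,-24.5,0,0.218],
    [-4.8,-27,0,0.262],
    [-5.2,-29.5,0,0.305],
    [-5.6,-32,0,0.349],
    [-5.8,-34.5,0,0.393],
    [-6,-37,0,0.436],
    [-6,-39,0,0.48],
    [-6,-41.5,0,0.524],
    [-5.6,-44,0,0.567],
    [-5.3,-46.5,0,0.611],
    [-5,-49,0,0.654],
    [-4.5,-51.5,0,0.698],
  ],
)

```text
clock: 6.22
position: [0.51, 0.275, 0.2437]
ee_rot: [-1.607, -2.7, 0.0]
force: [-0.7, -0.1, 0.1]
width: 0.007
```

```bash
python3 -c "
from h import *
look('w3')
arc(0,1,np.arange(1,19)*2.5)"
```

```text
6.225 [0.51   0.275  0.2437] [-0.67 -0.1   0.1 ]
rel [-51.06899315  24.51909856]
[[0, 0.0, 0, 0], [np.float64(-1.0), np.float64(-2.3), 0, np.float64(0.044)], [np.float64(-1.9), np.float64(-4.5), 0, np.float64(0.087)], [np.float64(-2.8), np.float64(-6.9), 0, np.float64(0.131)], [np.float64(-3.5), np.float64(-9.2), 0, np.float64(0.175)], [np.float64(-4.1), np.float64(-11.6), 0, np.float64(0.218)], [np.float64(-4.6), np.float64(-14.1), 0, np.float64(0.262)], [np.float64(-5.0), np.float64(-16.5), 0, np.float64(0.305)], [np.float64(-5.3), np.float64(-18.9), 0, np.float64(0.349)], [np.float64(-5.5), np.float64(-21.4), 0, np.float64(0.393)], [np.float64(-5.6), np.float64(-23.9), 0, np.float64(0.436)], [np.float64(-5.6), np.float64(-26.4), 0, np.float64(0.48)], [np.float64(-5.4), np.float64(-28.8), 0, np.float64(0.524)], [np.float64(-5.2), np.float64(-31.3), 0, np.float64(0.567)], [np.float64(-4.8), np.float64(-33.7), 0, np.float64(0.611)], [np.float64(-4.4), np.float64(-36.2), 0, np.float64(0.654)], [np.float64(-3.8), np.float64(-38.6), 0, np.float64(0.698)], [np.float64(-3.1), np.float64(-40.9), 0, np.float64(0.742)], [np.float64(-2.4), np.float64(-43.3), 0, np.float64(0.785)]]
```

View pics/w3.png

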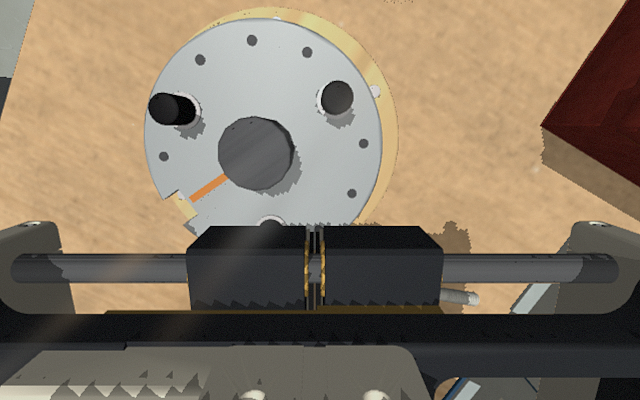

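View pics/w3sz.png

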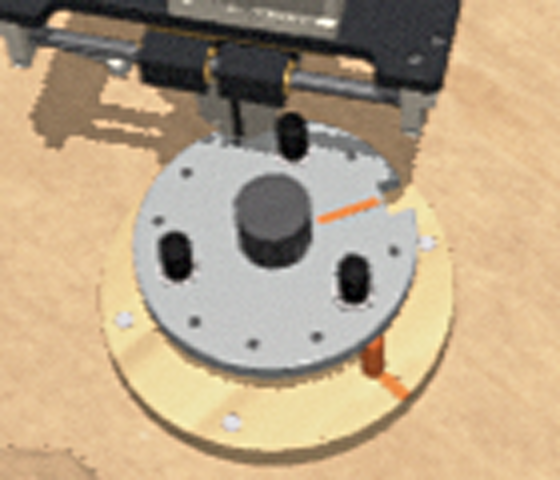

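```bash
cat >> h.py <<'E'
def stripe(f):
    im,P,info=wristmeas(f); hsv=cv2.cvtColor(im,cv2.COLOR_BGR2HSV)
    m=cv2.inRange(hsv,(3,150,120),(16,255,255)); m[225:]=0
    n,l,st,ce=cv2.connectedComponentsWithStats(m)
    for i in range(1,n):
        if st[i][4]<15: continue
        v,u=np.nonzero(l==i)
        for h in (.059,.018):
            p=np.array([onz(info,a,b,h,P)[:2] for a,b in zip(u,v)]); c=p.mean(0)
            d=np.linalg.svd(p-c)[2][0]; d=d*np.sign(d@(c-C))
            print(st[i],h,'cen',c.round(4),'ang from C',np.degrees(np.arctan2(*(c-C)[::-1])).round(1),'line',np.degrees(np.arctan2(*d[::-1])).round(1),'offaxis mm',(1000*np.cross(d,c-C)).round(1))
E
python3 -W ignore -c "
from h import *
for f in ['w1','w2','w3']: print(f);stripe(f)"
```

```text
w1
[262  71   6  10  29] 0.059 cen [0.3974 0.3165] ang from C 172.7 line 171.5 offaxis mm 1.5
[262  71   6  10  29] 0.018 cen [0.3899 0.3128] ang from C 176.3 line 171.5 offaxis mm 6.2
[246 144  20  13  49] 0.059 cen [0.4685 0.2743] ang from C -82.5 line -82.3 offaxis mm -0.1
[246 144  20  13  49] 0.018 cen [0.4688 0.2659] ang from C -83.4 line -82.3 offaxis mm -0.9
[ 411  172  160   53 4053] 0.059 cen [0.6438 0.5397] ang from C 52.2 line 78.1 offaxis mm -128.1
[ 411  172  160   53 4053] 0.018 cen [0.6637 0.5608] ang from C 51.7 line 78.1 offaxis mm -143.1
w2
[205  11  11  10  73] 0.059 cen [0.4021 0.3205] ang from C 168.6 line 79.9 offaxis mm 63.2
[205  11  11  10  73] 0.018 cen [0.3862 0.3136] ang from C 175.9 line -100.1 offaxis mm -77.6
[164 172  38  24 273] 0.059 cen [0.4689 0.2717] ang from C -82.3 line -82.3 offaxis mm 0.0
[164 172  38  24 273] 0.018 cen [0.4697 0.2526] ang from C -84.1 line -82.3 offaxis mm -1.7
w3
[189 174  39  28 272] 0.059 cen [0.4462 0.2755] ang from C -118.7 line -118.2 offaxis mm -0.4
[189 174  39  28 272] 0.018 cen [0.4376 0.2614] ang from C -119.5 line -118.2 offaxis mm -1.3
```

```bash
python3 -W ignore -c "
from h import *
arc(0,1,np.arange(1,20)*3)" | tr -d 'npfloat.64()' >/dev/null; python3 -c "
from h import *
import re,io,contextlib
b=io.StringIO()
with contextlib.redirect_stdout(b): arc(0,1,np.arange(1,20)*3)
print(re.sub(r'np.float64\(([^)]*)\)',r'\1',b.getvalue()))"
```

```text
rel [-51.06899315  24.51909856]
[[0, 0.0, 0, 0], [-1.2, -2.7, 0, 0.052], [-2.3, -5.5, 0, 0.105], [-3.2, -8.3, 0, 0.157], [-4.0, -11.2, 0, 0.209], [-4.6, -14.1, 0, 0.262], [-5.1, -17.0, 0, 0.314], [-5.4, -19.9, 0, 0.367], [-5.6, -22.9, 0, 0.419], [-5.6, -25.9, 0, 0.471], [-5.4, -28.8, 0, 0.524], [-5.1, -31.8, 0, 0.576], [-4.7, -34.7, 0, 0.628], [-4.0, -37.6, 0, 0.681], [-3.3, -40.5, 0, 0.733], [-2.4, -43.3, 0, 0.785], [-1.3, -46.1, 0, 0.838], [-0.1, -48.8, 0, 0.89], [1.2, -51.4, 0, 0.942], [2.7, -54.0, 0, 0.995]]
```

move_arm(
  steps=[
    [-1.2,-2.7,0,0.052],
    [-2.3,-5.5,0,0.105],
    [-3.2,-8.3,0,0.157],
    [-4.0,-11.2,0,0.209],
    [-4.6,-14.1,0,0.262],
    [-5.1,-17.0,0,0.314],
    [-5.4,-19.9,0,0.367],
    [-5.6,-22.9,0,0.419],
    [-5.6,-25.9,0,0.471],
    [-5.4,-28.8,0,0.524],
    [-5.1,-31.8,0,0.576],
    [-4.7,-34.7,0,0.628],
    [-4.0,-37.6,0,0.681],
    [-3.3,-40.5,0,0.733],
    [-2.4,-43.3,0,0.785],
    [-1.3,-46.1,0,0.838],
    [-0.1,-48.8,0,0.89],
    [1.2,-51.4,0,0.942],
    [2.7,-54.0,0,0.995],
    [2.7,-54.0,0,0.995],
  ],
)

```text
clock: 8.82
position: [0.4612, 0.2516, 0.2437]
ee_rot: [2.697, 1.61, -0.0]
force: [0.3, -0.8, -0.3]
width: 0.004
```

```bash
python3 -W ignore -c "
from h import *
look('w4');stripe('w4')"
```

```text
8.825 [0.4612 0.2516 0.2437] [ 0.34 -0.8  -0.26]
[190 173  38  29 266] 0.059 cen [0.4281 0.3061] ang from C -177.0 line -175.4 offaxis mm -1.0
[190 173  38  29 266] 0.018 cen [0.4118 0.3056] ang from C -177.3 line -175.4 offaxis mm -1.8
[168 190  16  10  92] 0.059 cen [0.4103 0.3105] ang from C 177.3 line 165.3 offaxis mm 11.2
[168 190  16  10  92] 0.018 cen [0.3895 0.3111] ang from C 177.7 line 165.3 offaxis mm 16.0
```

View pics/w4.png

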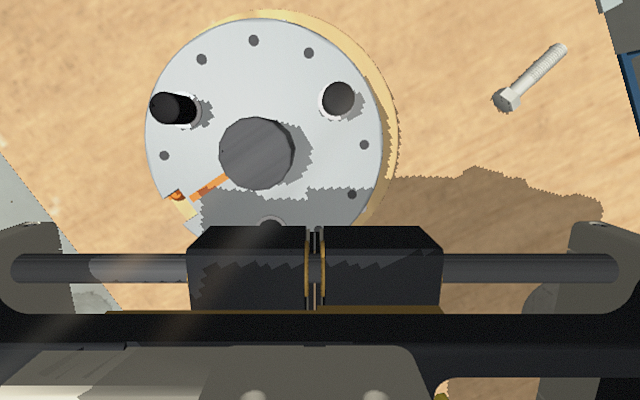

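View pics/w4sz.png

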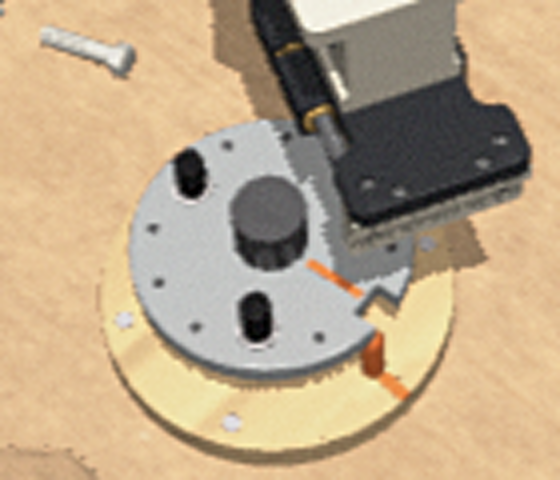

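The notch (scene zoom (375,300)) is now just short of the pin (372,352), with about 7–8° left.

```bash
python3 -c "
from h import *
import re,io,contextlib
b=io.StringIO()
with contextlib.redirect_stdout(b): arc(0,1,[1.5,3,4.5,6,7,8,9])
print(re.sub(r'np.float64\(([^)]*)\)',r'\1',b.getvalue()))"
```

```text
rel [-50.81011679  24.41689364]
[[0, 0.0, 0, 0], [-0.6, -1.3, 0, 0.026], [-1.2, -2.7, 0, 0.052], [-1.8, -4.1, 0, 0.079], [-2.3, -5.4, 0, 0.105], [-2.6, -6.4, 0, 0.122], [-2.9, -7.3, 0, 0.14], [-3.2, -8.2, 0, 0.157]]
```

move_arm(
  steps=[
    [-0.6,-1.3,0,0.026],
    [-1.2,-2.7,0,0.052],
    [-1.8,-4.1,0,0.079],
    [-2.3,-5.4,0,0.105],
    [-2.6,-6.4,0,0.122],
    [-2.6,-6.4,0,0.122],
  ],
)

```text
clock: 9.68
position: [0.4544, 0.2524, 0.2437]
ee_rot: [2.791, 1.442, -0.0]
force: [-0.3, 0.3, 0.6]
width: 0.006
```

```bash
python3 -W ignore -c "
from h import *
look('w5');stripe('w5')
i=cv2.imread('pics/w5.png');cv2.imwrite('pics/w5z.png',cv2.resize(i[130:230,130:280],None,fx=5,fy=5,interpolation=cv2.INTER_CUBIC))"
```

```text
9.675 [0.4544 0.2524 0.2437] [-0.33  0.27  0.55]
[190 175  38  28 267] 0.059 cen [0.4277 0.3103] ang from C 176.4 line 178.1 offaxis mm -1.1
[190 175  38  28 267] 0.018 cen [0.4112 0.3116] ang from C 176.1 line 178.1 offaxis mm -1.8
[173 196  16  16 156] 0.059 cen [0.4103 0.3122] ang from C 175.5 line -148.9 offaxis mm -31.3
[173 196  16  16 156] 0.018 cen [0.3896 0.314 ] ang from C 175.4 line -148.9 offaxis mm -43.6
```

View pics/w5z.png

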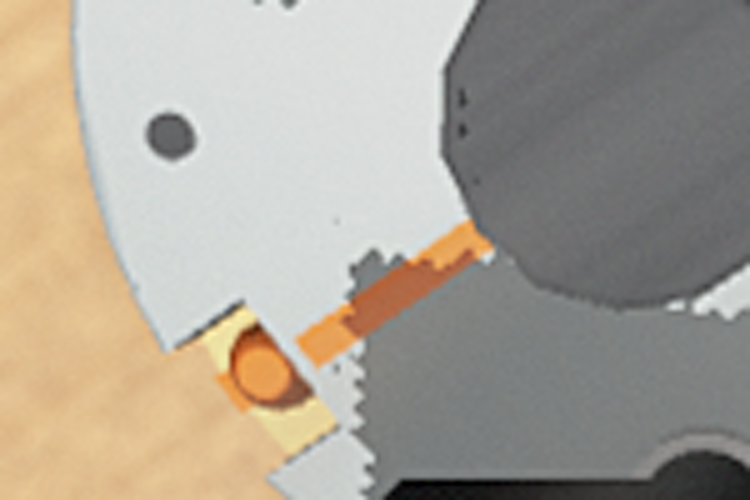

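View pics/w5sz.png

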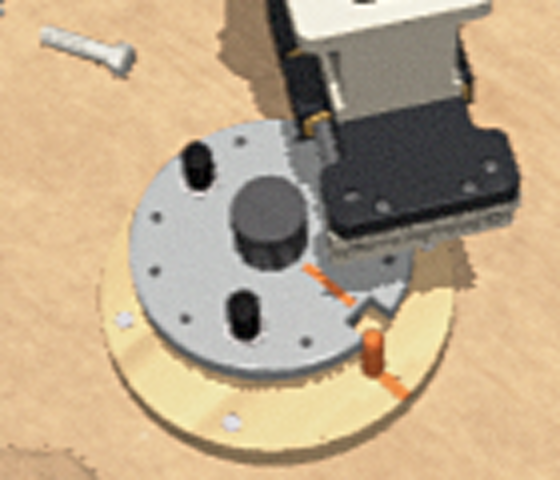

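```bash
python3 -c "
from h import *
im,P,info=wristmeas('w5')
z=lambda a,b:(130+(a+.5)/5-.5,130+(b+.5)/5-.5)
g=lambda q,h:onz(info,*z(*q),h,P)[:2]
a=lambda p:(p.round(4),np.degrees(np.arctan2(*(p-C)[::-1])).round(1),np.linalg.norm(p-C).round(4))
print('pin',a(g((262,368),.0465)))
il,ir,ol,orr=[g(q,.059) for q in [(242,303),(337,430),(170,350),(270,478)]]
for p in (il,ir,ol,orr):print(a(p))
print('notch',a((il+ir)/2),a((ol+orr)/2),a((il+ir+ol+orr)/4),np.linalg.norm(il-ir),np.linalg.norm(ol-orr))
"
```

```text
pin (array([0.4048, 0.3126]), np.float64(175.5), np.float64(0.0594))
(array([0.4141, 0.3187]), np.float64(167.9), np.float64(0.0511))
(array([0.4131, 0.3021]), np.float64(-173.4), np.float64(0.0512))
(array([0.4043, 0.3193]), np.float64(169.3), np.float64(0.0607))
(array([0.4035, 0.3022]), np.float64(-174.5), np.float64(0.0608))
notch (array([0.4136, 0.3104]), np.float64(177.3), np.float64(0.0505)) (array([0.4039, 0.3108]), np.float64(177.4), np.float64(0.0601)) (array([0.4088, 0.3106]), np.float64(177.3), np.float64(0.0553)) 0.016654795000531703 0.017165776821415485
```

The pin's top is at 175.5° and the notch middle at 177.3°, which is 1.9 mm short, so I nudge 1.8° more.

move_arm(
  steps=[
    [-0.4,-0.8,0,0.015],
    [-0.8,-1.6,0,0.031],
    [-0.8,-1.6,0,0.031],
  ],
)

```text
clock: 10.15
position: [0.4527, 0.2527, 0.2437]
ee_rot: [2.813, 1.398, -0.0]
force: [0.8, -0.4, -0.4]
width: 0.006
```

```bash
python3 -W ignore -c "
from h import *
look('w6');stripe('w6')
i=cv2.imread('pics/w6.png');cv2.imwrite('pics/w6z.png',cv2.resize(i[130:230,130:280],None,fx=5,fy=5,interpolation=cv2.INTER_CUBIC))"
```

```text
10.15 [0.4527 0.2527 0.2437] [ 0.81 -0.36 -0.38]
[190 175  38  28 266] 0.059 cen [0.4277 0.3113] ang from C 174.8 line 176.4 offaxis mm -1.0
[190 175  38  28 266] 0.018 cen [0.4113 0.3131] ang from C 174.4 line 176.4 offaxis mm -1.8
[176 198  15  17 154] 0.059 cen [0.4103 0.3123] ang from C 175.4 line -144.9 offaxis mm -34.4
[176 198  15  17 154] 0.018 cen [0.3896 0.3143] ang from C 175.1 line -144.9 offaxis mm -48.0
```

View pics/w6z.png

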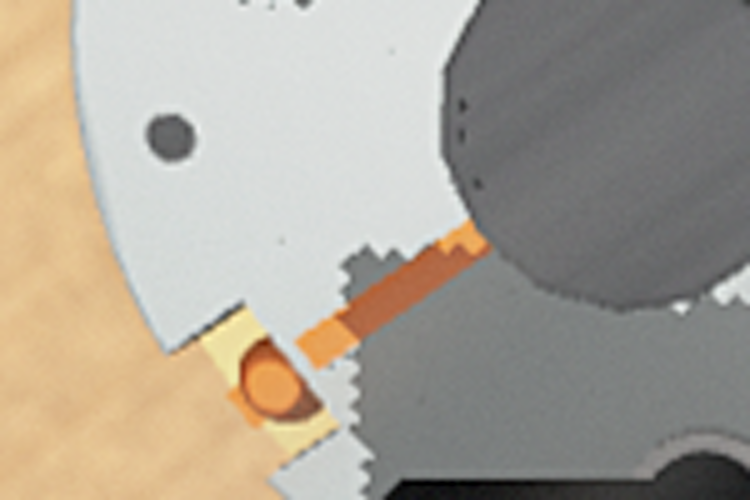

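Notch and pin now agree to well under 1 mm (stripe ~175.6°, pin 175.5°). I back off tangentially, rise, and go over the hub.

move_arm(
  steps=[
    [0,4,0,0],
    [0,9,0,0],
    [0,14,0,0],
    [0,14,-25,0],
    [0,14,-50,0],
    [0,14,-60,0],
    [15,5,-60,0],
    [35,-10,-60,0],
    [51,-24,-60,0],
    [51,-24,-55,0],
    [51,-24,-45,0],
    [51,-24,-45,0],
  ],
)

```text
clock: 11.75
position: [0.4643, 0.3066, 0.2873]
ee_rot: [2.813, 1.397, -0.004]
force: [-0.0, -1.0, 0.8]
width: 0.001
```

```bash
python3 -W ignore -c "
from h import *
look('w7');stripe('w7')
s=arm.observe();M=R.from_rotvec(s['ee_rot']).as_matrix();print(M.T@np.append(C-s['position'][:2],0)*1000)
i=cv2.imread('pics/w7.png');cv2.imwrite('pics/w7z.png',cv2.resize(i[100:230,130:330],None,fx=4,fy=4,interpolation=cv2.INTER_CUBIC))"
```

```text
11.75 [0.4643 0.3066 0.2873] [-0.03 -1.    0.8 ]
[ 4.19313658e-01 -1.03987891e+00 -4.78051075e-04]
```

View pics/w7.png

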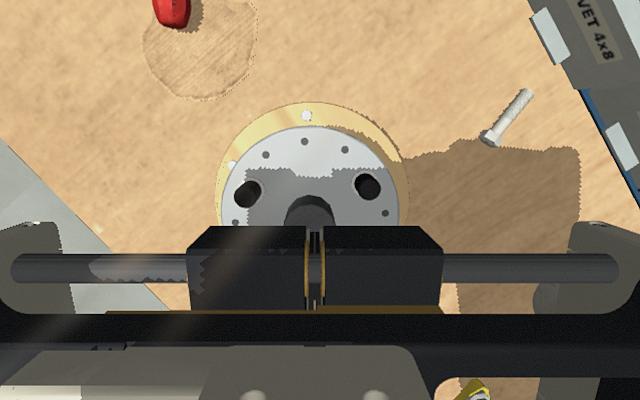

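View pics/w7sz.png

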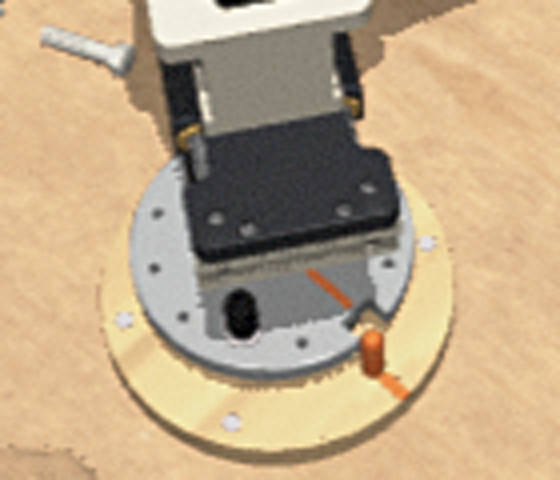

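move_arm(
  steps=[
    [0.4,-1,8,0],
    [0.4,-1,14,0],
    [0.4,-1,19,0],
    [0.4,-1,21,0],
    [0.4,-1,23,0],
    [0.4,-1,25,0],
    [0.4,-1,26,0],
  ],
)

```text
clock: 12.72
position: [0.4639, 0.3088, 0.263]
ee_rot: [2.813, 1.399, 0.0]
force: [-1.5, -1.0, 6.9]
width: 0.003
```

move_arm(
  steps=[
    [0,0,0.7,0],
    [0,0,1.4,0],
    [0,0,2.1,0],
    [0,0,2.8,0],
    [0,0,3.5,0],
  ],
)

```text
clock: 13.35
position: [0.4639, 0.3088, 0.2597]
ee_rot: [2.813, 1.399, 0.001]
force: [-1.5, -1.0, 6.0]
width: 0.003
```

move_arm(
  steps=[
    [0,0,0.7,0],
    [0,0,1.4,0],
    [0,0,2.1,0],
    [0,0,2.8,0],
  ],
)

```text
clock: 13.85
position: [0.4639, 0.3088, 0.2569]
ee_rot: [2.813, 1.398, 0.001]
force: [-1.1, -0.7, 4.7]
width: 0.005
```

```bash
python3 -W ignore -c "
from h import *
look('w8')"
```

```text
13.85 [0.4639 0.3088 0.2569] [-1.11 -0.72  4.72]
```

View pics/w8sz.png

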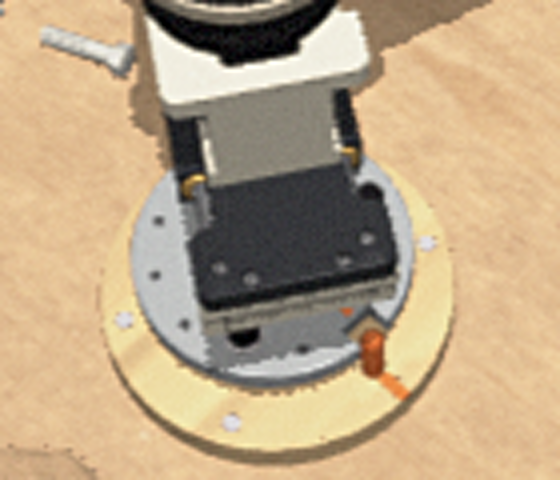

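The plate is sinking level, with the pin entering the notch at (370,335). I keep pressing until it bottoms (TCP ≈ 0.252).

move_arm(
  steps=[
    [0,0,0.7,0],
    [0,0,1.4,0],
    [0,0,2.1,0],
    [0,0,2.8,0],
    [0,0,3.5,0],
    [0,0,4,0],
  ],
)

```text
clock: 14.7
position: [0.4639, 0.3088, 0.2528]
ee_rot: [2.813, 1.398, 0.001]
force: [-1.1, -1.4, 6.0]
width: 0.006
```

move_arm(
  steps=[
    [0,0,0.4,0],
    [0,0,0.8,0],
    [0,0,1.2,0],
  ],
)

```text
clock: 15.08
position: [0.4639, 0.3088, 0.2523]
ee_rot: [2.813, 1.398, 0.001]
force: [-4.1, -2.5, 17.8]
width: 0.005
```

Force rose to 18 N at 10.7–11 mm of travel, so the plate has bottomed out. I lift straight off and check.

move_arm(
  steps=[
    [0,0,0,0],
    [0,0,-2,0],
    [0,0,-8,0],
    [0,0,-30,0],
    [0,0,-70,0],
    [-25,0,-120,0],
    [-70,0,-170,0],
    [-100,0,-200,0],
    [-100,0,-200,0],
  ],
)

```text
clock: 16.2
position: [0.4029, 0.2278, 0.4542]
ee_rot: [2.814, 1.396, 0.008]
force: [0.4, -0.1, 0.2]
width: 0.004
```

```bash
python3 -W ignore -c "
from h import *
look('w9');stripe('w9')
i=save('side','w9side')[:,:,::-1]
cv2.imwrite('pics/w9sidez.png',cv2.resize(i[150:240,210:340],None,fx=5,fy=5,interpolation=cv2.INTER_CUBIC))"
```

```text
16.2 [0.4029 0.2278 0.4542] [ 0.38 -0.14  0.19]
[267 119   8   9  40] 0.059 cen [0.4048 0.311 ] ang from C 177.1 line -161.3 offaxis mm -21.7
[267 119   8   9  40] 0.018 cen [0.4006 0.3144] ang from C 174.2 line -161.3 offaxis mm -26.4
```

View pics/w9sz.png

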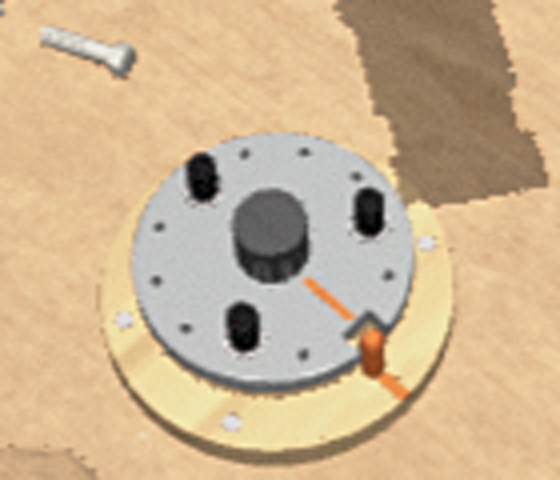

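View pics/w9.png

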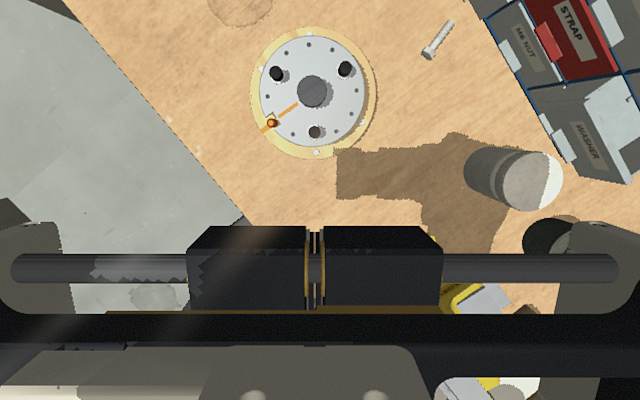

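View pics/w9sidez.png

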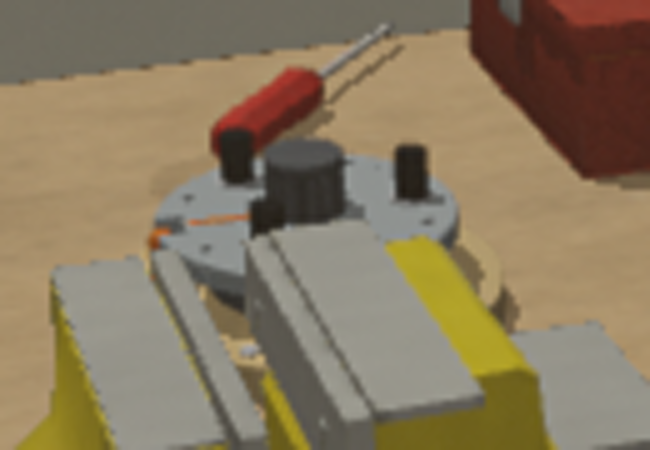

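View pics/w9s.png

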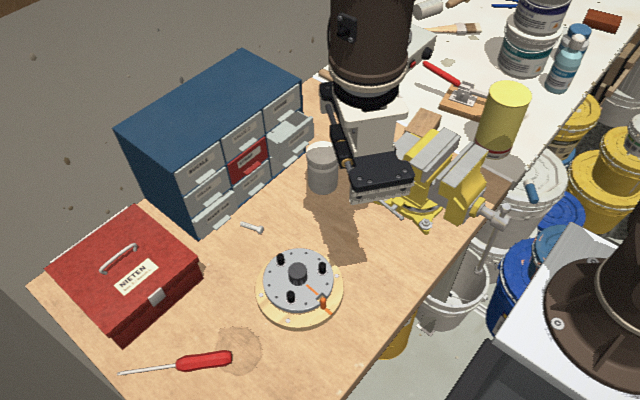

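```bash
python3 -W ignore -c "
from h import *
i=arm.camera_info('scene')
print(proj(i,[*C,.085]),proj(i,[*C,.074]))
def rim(f):
    im=cv2.imread(f'pics/{f}.png');g=im[215:335,230:370].astype(int)
    m=((g.max(2)<135)&(g.min(2)>60)&(g.max(2)-g.min(2)<14)).astype(np.uint8)
    return max(blobs(m,20,3000),key=lambda b:b[0][4])
T=cv2.imread('pics/scene0.png')[257:278,284:311]
r=cv2.matchTemplate(cv2.imread('pics/w9s.png')[240:300,270:325],T,cv2.TM_CCOEFF_NORMED);print(cv2.minMaxLoc(r),'orig',(14,17))
for (a,b) in [((0,0),0)]:
  A=cv2.imread('pics/scene0.png');B=cv2.imread('pics/w9s.png')
  for nm,(x,y) in dict(jar=(322,165),cup=(358,132),bolt=(251,227)).items():
    t=A[y-14:y+15,x-14:x+15];rr=cv2.matchTemplate(B[y-24:y+25,x-24:x+25],t,cv2.TM_CCOEFF_NORMED);print(nm,cv2.minMaxLoc(rr)[1::2])
"
```

```text
[296.81947768 265.6081819 ] [297.17127175 268.9469765 ]
(-0.44347628951072693, 0.9482879042625427, (28, 24), (14, 21)) orig (14, 17)
jar (0.9082129001617432, (9, 10))
cup (0.14904868602752686, (6, 1))
bolt (0.988207221031189, (10, 10))
```

```bash
python3 -c "
from cell import arm
print(arm.sign_off())"
```

```text
the job is handed in; nothing more can be done
None
```

The plate is home with the pin in its notch, and the job is handed in. I pushed one peg with the closed fingertips and turned the raised plate about 102° clockwise. Before pressing, notch and pin agreed to within about 0.3 mm. I then pressed the hub down at about 5–7 N, up to 18 N when it bottomed, and lifted clear, finishing at about 16 s.

**Last checks:**
- **Plate home:** the tool went down 10.7 mm after the first contact reading, and the force rose sharply at the end. The scene camera shows the hub about 4 px lower, against about 3.3 px expected for 11 mm, and the pin standing in the notch.
- **Other things:** the bolt has not moved, and the jar shows no shift beyond pixel level.
- **Not confirmed:** the arm hid the plaster bowl in the last scene picture, so its image match failed (score 0.15). It was never approached.

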